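Load a slide rack past the sprung gate of a slide imager

TASK

Load the teal slide rack into the slide imager: with one fingertip press down the dark thumb flap beside the loading lane so that the orange gate sinks out of the way, and keep it held down while another fingertip pushes the rack along the lane, past the gate and fully home against the rubber end stop. Then let the flap up so that the gate stands shut behind the rack, and take the hand clear. Only push the rack, never lift or tip it, do not let the gate touch it at any time, and leave everything else where it stands.

Things in the scene. Friction and masses are not known exactly. Their poses are not given: they have to be found in the camera images.
- loader: white slide imager (housing 256 mm high, begins at y = 105 mm) with its loading lane, fixed. Origin on the bench below the gate; +y along the lane towards the imager, +x across, away from the thumb flap, z up. Lane deck 78 mm above the bench, from y = -215 mm, 54 mm wide between 4 mm walls 15 mm high. Beyond the +x wall a ledge at deck height holds small things up to 55 mm tall
- end_stop (a point): on the black rubber end stop that closes the lane: middle of its face, at deck height (loader x = 0, y = 96 mm). The stop is 58 mm wide and 30 mm high
- gate (a joint): angle of the rocking gate (flap and blade in one piece), rad: 0 = gate up, shut; grows as the flap is pressed. From 0.27 on the whole gate is below the deck (open); 0.42 = flap level; stop at 0.50. A spring returns it to 0 when let go. Pressed 50 mm from the hinge the flap takes about 5 N at first and 8 N when open
- gate_hinge (a point): on the hinge line of flap and gate, beside the gate blade: the line is parallel to the lane (along loader y), at loader x = -112 mm, 92 mm above the bench
- thumb_flap (a point): on the dark pressing flap with yellow ends beside the lane (robot's side), 235 mm along the lane (loader y -190 to +45 mm), 72 mm wide, hinged on its outer edge. Shut, it slopes up to its inner edge (loader x = -46 mm) by 0.42 rad; level (14 mm above the deck) at gate angle 0.42. The point: on its top face, mid-length, 52 mm from the hinge line, 20 mm from the inner edge
- gate_top (a point): on the orange gate blade, 44 mm wide across the lane, 4 mm thick, standing 24 mm above the deck when shut: the middle of its top edge (loader x = 0, y = 0 when shut)
- slide_rack: the teal (blue-green) rack to load, holding eight glass slides with blue ends: 82 mm long along the lane (its y), 50 mm wide (x), 30 mm high, about 0.14 kg, standing in the lane before the gate. Flat solid end plates. Origin: centre of its underside
- rack_home (a point): where the rack's origin is when the rack is fully home against the end stop (loader y = +55 mm, on the deck); the rack's rear end is then 14 mm beyond the gate. Axes as the loader's
- oil_bottle: amber dropper bottle, 24 mm across, 52 mm tall, standing on the loader's far ledge; origin: centre of its foot. Leave alone
- slide_mailer: flat blue slide box 30 x 80 x 18 mm lying on the loader's far ledge; origin: centre of its underside. Leave alone
- spare_rack: empty grey slide rack 50 x 82 x 30 mm on the bench, not the one to load; origin: centre of its underside. Leave alone
- staining_jar: square glass staining jar 52 x 52 mm, 94 mm tall with its lid, on the bench; origin: centre of its underside. Leave alone
- wash_bottle: white bottle with red cap, 60 mm across, 150 mm tall, on the bench; origin: centre of its foot. Leave alone
- forceps: steel forceps 120 mm long, 6 mm high, lying on the bench; origin: middle, underside. Leave alone
Things that resemble listed ones, but are neither listed nor needed, are in the scene too. Leave any red look-alike of the slide_rack alone.

How it is judged:
By the outcome, as a careful person would: the job done as asked, in the order asked, and still so for the second after the job is handed in, with the robot touching nothing.
It also fails if it takes over 51 s, if anything falls off the work surface, if the arm or the gripper's body presses on something with over 40 N, if the wrist force passes 120 N, or if a joint passes its speed limit or range.

ROBOT

A 6-joint arm with a two-finger parallel gripper is mounted at the origin on the work surface. World frame = base frame: x ahead of the robot, y to its left, z up, the work surface at z = 0. Lengths are in mm, angles in rad, forces in N, time in s.
With the tool pointing down it reaches from about 375 to 825 mm from the base axis. Payload 5.5 kg.
Tool frame: the origin (TCP) lies midway between the tips of the shut fingers; the grasp point (between the pads) lies 19 mm behind it; z points along the fingers, y is the direction in which the jaws open and shut (so a half turn about z gives the same grasp; the last joint's range is limited). The gripper opens to 85 mm and grips with 20 to 120 N. Pads are 22 mm wide; open, the fingers measure 114 mm over their backs; the gripper's body (76 mm by 85 mm) begins 54 mm behind the grasp point. The pads swing forward as they close: fully open they stand 13 mm farther back than shut.
Start: joints at [1.279, 0.314, -0.047, 1.21, 0, 1.571], TCP at [172.603, 574.633, 231.299] pointing down, gripper open.
Joint ranges: [-2.67, 2.67], [-0.69, 1.73], [-1.03, 1.25], [-2.08, 2.16], [-1.42, 1.45], [-3.14, 3.14]. Speed limits (rad/s): [2.39, 2.39, 3.01, 3.14, 3.14, 3.14].

INTERFACE

Orientations are given as [roll, pitch, yaw] about the fixed x, y, z axes, in that order (R = Rz(yaw) Ry(pitch) Rx(roll)).
In Python, from bench import * gives the robot as it stands.
- The arm moves only by the tool move_arm, never from a script. Its argument "plan" is one flat list of numbers, 7 for each row, row after row: the finger opening in mm, from 0 to 85.4, then the shift along the tool's x, y, z in mm, then the turn, a rotation vector about the tool's x, y, z in degrees. A call has 1 to 12 rows; each row shifts and turns the pose as measured when the row begins, along the tool's axes as they then stand; what a row does not reach is not made up. A row lasts 1/10 s, in which the tool goes at most 50 mm and 8.59 degrees, less where a joint would pass 70% of its speed; a pose out of reach is approached as far as the arm can. A call with a gripper value outside its range is refused whole. The fingers move at their own pace and stop on an object; "grip_force" is the grip in N (left out, the last holds). Time passes only in rows, so rows that do not move let the fingers close. It gives the time, the measured TCP pose, the force and the opening at its end, in the units of the state.
- get_state(): the state, without advancing time (a new reading comes with each control period).
- get_image(name): name is "side" or "top"; returns (picture, depth): 480x640x3 uint8, red, green, blue; 480x640 float32, mm along the optical axis (not along the pixel's ray), 0 where there is no reading.
- camera_params(name): a dict with "camera_matrix" (3x3 intrinsics, pixels), "T" (4x4, takes a point from camera to world coordinates). Camera axes: x right, y up, looking along -z (the intrinsics and any distortion apply to the point x, -y, -z); pixel columns grow to the right and rows downward; lengths in mm; the calibration is good to about 2 mm. A picture is of the moment at which its call begins. camera_params takes no time and is no camera call.
- close_job(): hands the job in, once; it reports no verdict.
The state is a dict: "time_s": time; "joints": joint angles; "joint_velocities": joint speeds; "joint_torque": joint torques, N m; "tcp_pos": TCP position; "eef_rot": TCP orientation; "contact_force": force on the tool from outside, world axes, zero at the start; "wrist_torque": the same for the moment, N m; "width": opening from 0.0 (shut) to 1.0 (fully open).
Only numpy, scipy, OpenCV 4.12 (cv2) and the standard library are available. Lean on these libraries where they do the work, as an engineer would, in place of code of your own. Each camera call takes 0.05 s, during which the arm holds its last target. There are 200 camera calls.

## Working session

There is one attempt and no reset: what is moved stays moved. The work goes in short steps, Python scripts to look and compute and a tool call to move; the robot and the scene stay as the last step left them, time stands still between calls to the robot, and variables do not carry over. Pictures are saved under pics/ and viewed, on a budget of 10 in all, crops included, one or two more only if the job needs it, and the job is handed in when it is done.

Besides the shell and the picture viewer there is one more tool, called after "Request:" by a JSON object that holds its "fn" and its "kwargs". move_arm: Moves the arm, as the interface text tells. Its arguments: {"type":"object","properties":{"plan":{"type":"array"},"grip_force":{"type":"number"}},"required":["plan"]}

```bash
mkdir -p pics
cat > h.py <<'E'
from bench import *
import numpy as np, cv2
def ray(cam,u,v):
    p=camera_params(cam);K=np.array(p["camera_matrix"],float);T=np.array(p["T"],float)
    d=np.linalg.inv(K)@[u,v,1.]; d=np.array([d[0],-d[1],-d[2]])
    return T[:3,3],T[:3,:3]@d
def plane(cam,u,v,z):
    o,d=ray(cam,u,v);return o+d*(z-o[2])/d[2]
def cloud(cam,dep):
    p=camera_params(cam);K=np.array(p["camera_matrix"],float);T=np.array(p["T"],float)
    v,u=np.mgrid[:480,:640]; x=(u-K[0,2])/K[0,0]*dep;y=(v-K[1,2])/K[1,1]*dep
    P=np.stack([x,-y,-dep,np.ones_like(dep)],-1)@T.T
    return P[...,:3]
E
python3 - <<'E'
from h import *
ims=[]
for c in("top","side"):
    p,d=get_image(c);np.savez(f"{c}0.npz",p=p,d=d)
    cv2.imwrite(f"pics/{c}0.png",p[...,::-1])
    q=camera_params(c);print(c,np.round(q["T"],3).tolist(),np.round(q["camera_matrix"],1).tolist(),[k for k in q],(d==0).mean())
print(get_state())
E
```

```text
top [[0.014, 0.998, -0.059, 513.538], [-1.0, 0.014, -0.008, -143.468], [-0.007, 0.059, 0.998, 1278.313], [0.0, 0.0, 0.0, 1.0]] [[622.3, 0.0, 321.7], [0.0, 622.3, 235.9], [0.0, 0.0, 1.0]] ['camera_matrix', 'T'] 0.00400390625
side [[-0.153, 0.739, -0.656, 34.679], [-0.988, -0.123, 0.091, -57.548], [-0.013, 0.662, 0.749, 734.04], [0.0, 0.0, 0.0, 1.0]] [[471.5, 0.0, 321.4], [0.0, 471.5, 242.0], [0.0, 0.0, 1.0]] ['camera_matrix', 'T'] 0.004114583333333333
{'time_s': 0.1, 'joints': array([ 1.27903935e+00,  3.14164938e-01, -4.79807861e-02,  1.21019087e+00,
        1.57002957e-05,  1.57079283e+00]), 'joint_velocities': array([-0.00010225, -0.00308781,  0.0030459 ,  0.00068783, -0.00140142,
        0.00014559]), 'joint_torque': array([-3.42038975e-04, -5.40764916e+01,  3.40541482e+01,  1.11973294e-02,
       -1.20738815e-05, -9.64303325e-06]), 'tcp_pos': array([172.42722664, 574.14924681, 230.5142573 ]), 'eef_rot': array([-3.14005239e+00, -1.57056701e-05,  2.84983916e+00]), 'contact_force': array([ 0.34606008, -0.3926722 , -0.86365423]), 'wrist_torque': array([ 0.05567161,  0.03996834, -0.0141084 ]), 'width': 1.000323915216271}
```

View pics/top0.png

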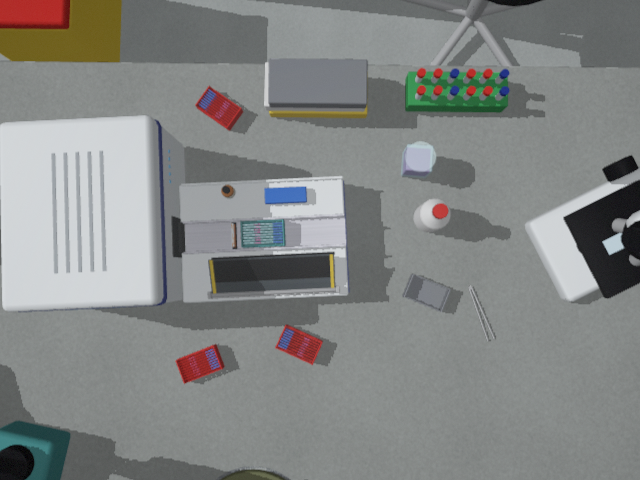

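View pics/side0.png

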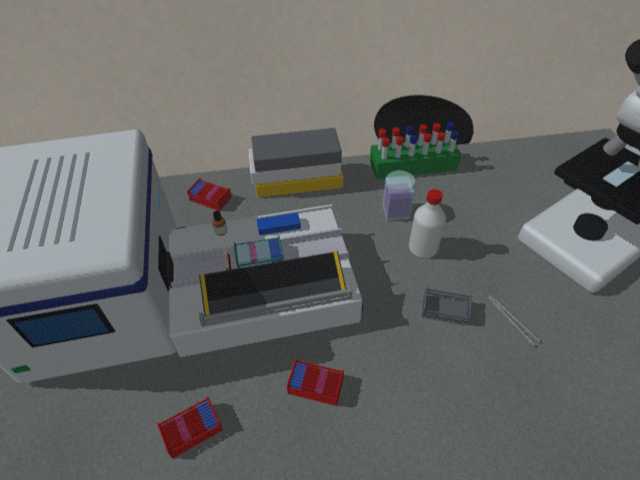

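The lane runs along image −u (world +y). Rack candidates are teal (263,233), red (219,108), (299,344) and (200,363), and grey (428,292). I choose the teal one in the lane, before the orange gate at (234,235). Next I measure it and check a crop.

```bash
cat > m.py <<'E'
from h import *
def masks(p):
    h=cv2.cvtColor(p,cv2.COLOR_RGB2HSV);H,S,V=[h[...,i].astype(int) for i in range(3)]
    return dict(yel=(H>20)&(H<33)&(S>140)&(V>90),ora=(H>4)&(H<20)&(S>90)&(V>60),teal=(H>78)&(H<100)&(S>60)&(V>50))
if __name__=="__main__":
    roi={"top":(170,350,175,305),"side":(165,365,205,350)}
    for c in("top","side"):
        z=np.load(f"{c}0.npz");p,d=z["p"],z["d"];C=cloud(c,d)
        u0,u1,v0,v1=roi[c]
        for n,m in masks(p).items():
            k=np.zeros(m.shape,np.uint8);k[v0:v1,u0:u1]=m[v0:v1,u0:u1]
            N,L,st,ce=cv2.connectedComponentsWithStats(k)
            for i in range(1,N):
                if st[i,4]<12:continue
                P=C[L==i]; r=cv2.minAreaRect(np.argwhere(L==i)[:,::-1].astype(np.float32))
                print(c,n,st[i].tolist(),ce[i].round(1),"med",np.median(P,0).round(1),"lo",np.percentile(P,3,0).round(0),"hi",np.percentile(P,97,0).round(0),"z102",plane(c,*ce[i],102).round(1),"z108",plane(c,*ce[i],108).round(1))
    z=np.load("top0.npz");p,C=z["p"],cloud("top",z["d"])
    for u,v in[(215,200),(310,222),(210,235),(330,235),(100,200),(270,272),(270,258),(270,288),(380,350)]:print(u,v,C[v,u].round(1))
    a=cv2.resize(p[170:310,170:355,::-1],None,fx=4,fy=4,interpolation=cv2.INTER_CUBIC);cv2.imwrite("pics/crop1.png",a)
E
python3 m.py
```

```text
top yel [330, 254, 4, 33, 94] [331.3 270.4] med [ 518.9 -153.1  108.8] lo [ 490. -157.   95.] hi [ 545. -151.  122.] z102 [ 518.3 -153.4  102. ] z108 [ 518.2 -153.3  108. ]
top yel [210, 261, 6, 32, 86] [212.3 276.7] med [503.6  70.1 108.1] lo [475.  67.  94.] hi [531.  73. 121.] z102 [503.2  71.2 102. ] z108 [503.3  70.1 108. ]
top ora [222, 185, 11, 12, 61] [228.  191.4] med [662.8  42.7 110.3] lo [656.  36. 106.] hi [676.  55. 131.] z102 [665.5  45.2 102. ] z108 [664.7  44.3 108. ]
top ora [235, 232, 1, 15, 15] [235. 239.] med [576.4  33.1  80.3] lo [563.  32.  74.] hi [589.  34.  84.] z102 [575.   29.8 102. ] z108 [574.7  29.  108. ]
top teal [241, 219, 44, 28, 377] [261.8 233.5] med [585.4 -19.1  92.2] lo [562. -63.  79.] hi [612.  18. 110.] z102 [586.2 -20.9 102. ] z108 [585.9 -21.5 108. ]
top teal [261, 224, 12, 2, 13] [266.9 224.9] med [604.  -28.4  82.3] lo [603. -39.  80.] hi [605. -18.  98.] z102 [602.6 -30.2 102. ] z108 [602.2 -30.7 108. ]
top teal [261, 240, 11, 2, 12] [266.4 240.9] med [572.9 -27.9  84.8] lo [572. -38.  79.] hi [574. -18. 108.] z102 [572.2 -29.8 102. ] 
[... 411 characters left out ...]
660.   46.5 110. ] lo [655.  38. 104.] hi [670.  56. 112.] z102 [668.1  48.  102. ] z108 [662.  47. 108.]
side teal [234, 235, 50, 33, 270] [255.4 256. ] med [568.5  -8.1 101.3] lo [560. -62.  88.] hi [609.  19. 110.] z102 [574.9 -15.8 102. ] z108 [569.8 -16.2 108. ]
side teal [254, 239, 15, 5, 29] [261.  240.7] med [607.1 -28.  103.4] lo [604. -39. 100.] hi [613. -17. 107.] z102 [609.2 -27.9 102. ] z108 [603.7 -28.2 108. ]
215 200 [651.4  73.7  79.3]
310 222 [ 611.1 -111.2   80.1]
210 235 [583.4  82.1  77.3]
330 235 [ 586.3 -150.2   81.7]
100 200 [628.3 231.6 257.8]
270 272 [513.6 -38.8 114. ]
270 258 [539.5 -39.3 125. ]
270 288 [483.3 -37.8  96.8]
380 350 [ 3.583e+02 -2.554e+02  3.000e-01]
```

View pics/crop1.png

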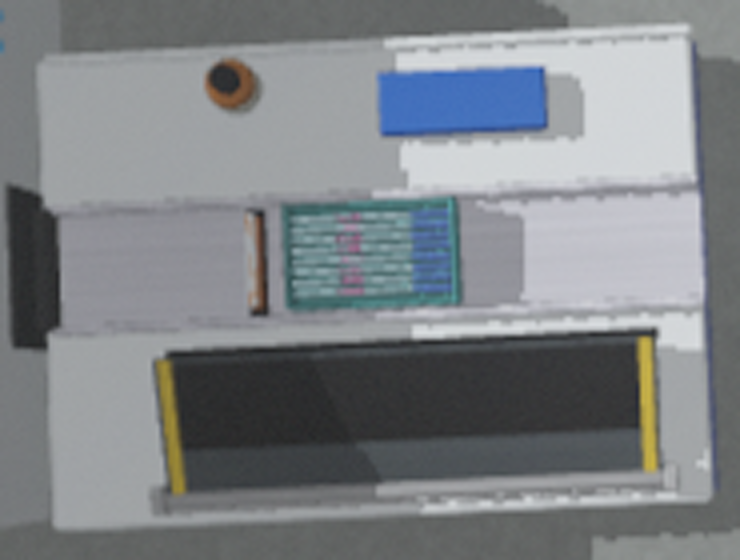

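Loader origin ≈ (584.5, 36) with yaw ≈ +0.067, and the rack centre is at loader y ≈ −60, so its rear end is at −101. The crop confirms the teal rack is in the lane, at crop px (285–460, 197–310), with the gate at (257,262). First I lift and turn.

Request:
{"fn": "move_arm", "kwargs": {"plan": [50, 0, 0, -45, 0, 0, 0, 50, 0, 0, -45, 0, 0, 8, 50, 0, 0, -45, 0, 0, 8, 50, 0, 0, -30, 0, 0, 8, 50, 0, 0, 0, 0, 0, 8, 50, 0, 0, 0, 0, 0, 8, 50, 0, 0, 0, 0, 0, 8, 50, 0, 0, 0, 0, 0, 8, 50, 0, 0, 0, 0, 0, 8, 50, 0, 0, 0, 0, 0, 5]}}

```text
time_s: 1.1
tcp_pos: [171.7, 571.5, 396.2]
eef_rot: [-3.137, 0.013, 1.596]
contact_force: [0.0, 0.8, 0.9]
width: 0.587
```

Request:
{"fn": "move_arm", "kwargs": {"plan": [50, -43, 24, 0, 0, 0, -1, 50, -43, 24, 0, 0, 0, -1, 50, -43, 24, 0, 0, 0, -0.5, 50, -43, 24, 0, 0, 0, 0, 50, -43, 24, 0, 0, 0, 0, 50, -43, 24, 0, 0, 0, 0, 50, -43, 24, 0, 0, 0, 0, 50, -43, 24, 0, 0, 0, 0, 50, -43, 24, 0, 0, 0, 0, 50, -43, 24, 0, 0, 0, 0, 50, -43, 24, 0, 0, 0, 0, 50, -43, 24, 0, 0, 0, 0]}}

```text
time_s: 2.3
tcp_pos: [493.6, 68.5, 395.8]
eef_rot: [-3.131, 0.019, 1.651]
contact_force: [0.4, 0.9, 0.0]
width: 0.579
```

Request:
{"fn": "move_arm", "kwargs": {"plan": [50, -42, 14, 0, 0, 0, 0, 50, -42, 14, 0, 0, 0, 0, 50, -42, 14, 20, 0, 0, 0, 50, -42, 14, 40, 0, 0, 0, 50, 0, 0, 40, 0, 0, 0, 50, 0, 0, 40, 0, 0, 0, 50, 0, 0, 25, 0, 0, 0, 50, 0, 0, 0, 0, 0, 0]}}

```text
time_s: 3.1
tcp_pos: [561.2, -104.8, 230.9]
eef_rot: [-3.128, 0.019, 1.64]
contact_force: [-1.0, 0.6, 1.5]
width: 0.581
```

```bash
cat > t.py <<'E'
from h import *
from scipy.spatial.transform import Rotation as R
O=np.array([584.5,36]);YAW=0.067
ex=np.array([np.cos(YAW),np.sin(YAW)]);ey=np.array([-ex[1],ex[0]])
def report(target):
    s=get_state();p=s["tcp_pos"];q=R.from_euler("xyz",s["eef_rot"])
    T=R.from_euler("xyz",[np.pi,0,np.pi/2+YAW])
    w=np.array([*(O+target[0]*ex+target[1]*ey),target[2]])
    d=p[:2]-O
    print("t",s["time_s"],"loader",(d@ex).round(1),(d@ey).round(1),p[2].round(1),"F",np.round(s["contact_force"],1),"M",np.round(s["wrist_torque"],2),"w",round(s["width"]*85.4,1))
    print("delta tool",q.inv().apply(w-p).round(1),"rot deg",np.degrees((q.inv()*T).as_rotvec()).round(2))
if __name__=="__main__":
    import sys;report([float(a) for a in sys.argv[1:4]])
E
python3 t.py -30 -126 160
python3 - <<'E'
from h import *
a,_=get_image("top");b,_=get_image("side")
o=[cv2.resize(a[170:310,170:380,::-1],(795,300*795//450),interpolation=cv2.INTER_CUBIC)[:300],]
cv2.imwrite("pics/p2.png",np.vstack([cv2.resize(a[150:310,170:380,::-1],(400,305)),cv2.resize(b[150:310,170:380,::-1],(400,305))])[:600])
E
```

```text
t 3.1 loader -32.7 -138.9 230.9 F [-1.   0.6  1.5] M [ 0.07  0.09 -0.03] w 49.6
delta tool [14.3  3.6 70.6] rot deg [-0.75  1.11  0.13]
```

View pics/p2.png

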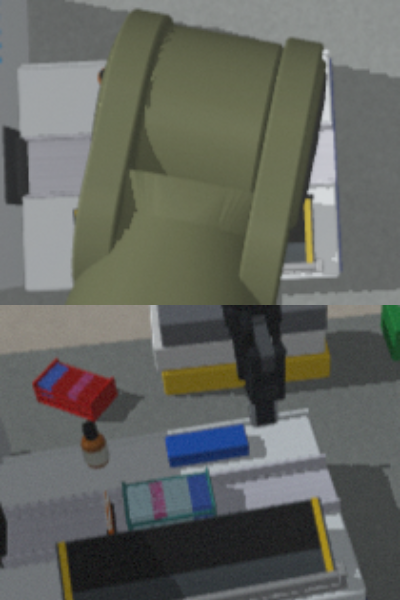

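Request:
{"fn": "move_arm", "kwargs": {"plan": [50, 7, 2, 25, -0.4, 0.6, 0, 50, 7, 2, 25, -0.4, 0.6, 0, 50, 0, 0, 25, 0, 0, 0, 50, 0, 0, 15, 0, 0, 0, 50, 0, 0, 6, 0, 0, 0, 50, 0, 0, 0, 0, 0, 0]}}

```text
time_s: 3.8
tcp_pos: [577.4, -90.8, 150.5]
eef_rot: [3.113, 0.004, 1.643]
contact_force: [-0.7, 0.6, -0.3]
width: 0.586
```

```bash
python3 t.py -30 -126 110
python3 - <<'E'
from t import *
b,d=get_image("side");C=cloud("side",d)
hsv=cv2.cvtColor(b,cv2.COLOR_RGB2HSV)
L=np.stack([(C[...,:2]-O)@ex,(C[...,:2]-O)@ey],-1)
# finger points: above flap/lane near y=-126
x,y,z=L[...,0],L[...,1],C[...,2]
m=(abs(y+126)<25)&(x>-100)&(x<30)&(z>128)&(z<190)
for lo in range(-100,30,5):
    k=m&(x>=lo)&(x<lo+5)
    if k.sum()>2:print(lo,k.sum(),"zmin",z[k].min().round(1),"y",y[k].min().round(0),y[k].max().round(0))
m=(abs(y+60)<60)&(abs(x)<30)&(z>97)&(z<112);print("rack y",np.percentile(y[m],[1,99]),"x",np.percentile(x[m],[1,99]))
cv2.imwrite("pics/p3.png",cv2.resize(b[170:310,190:370,::-1],None,fx=4,fy=4))
E
```

```text
t 3.8 loader -15.6 -126.1 150.5 F [-0.7  0.6 -0.3] M [-0.    0.05  0.05] w 50.1
delta tool [  0.3 -15.6  40.1] rot deg [1.62 0.21 0.32]
-60 5 zmin 167.1 y -134.0 -122.0
-55 63 zmin 158.8 y -134.0 -121.0
-50 34 zmin 153.7 y -139.0 -117.0
-45 6 zmin 157.5 y -137.0 -117.0
5 6 zmin 155.2 y -131.0 -122.0
10 9 zmin 155.1 y -128.0 -117.0
rack y [-97.72769072  -0.90206655] x [-26.59011195  23.74173063]
```

View pics/p3.png

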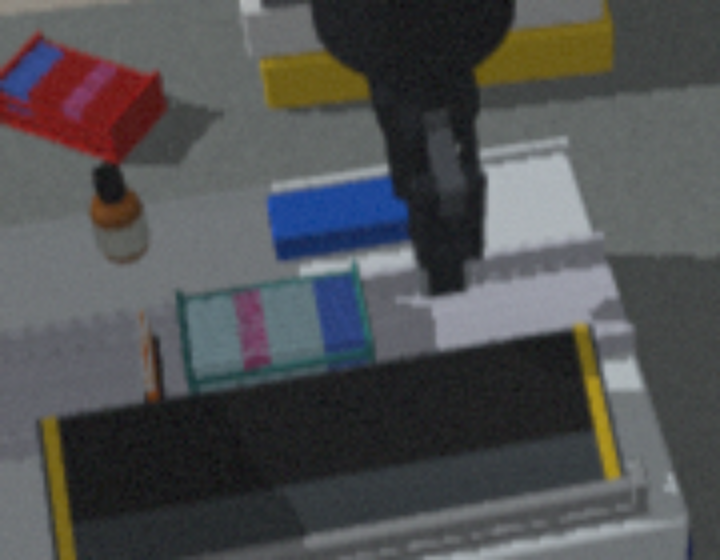

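Request:
{"fn": "move_arm", "kwargs": {"plan": [50, 0, -8, 0, 0.8, 0.1, 0.2, 50, 0, -5, 5, 0.5, 0, 0, 50, 0, 0, 5, 0, 0, 0, 50, 0, 0, 5, 0, 0, 0, 50, 0, 0, 0, 0, 0, 0]}}

```text
time_s: 4.35
tcp_pos: [566.5, -92.4, 139.0]
eef_rot: [3.131, 0.004, 1.64]
contact_force: [0.9, -0.3, -0.7]
width: 0.585
```

```bash
python3 t.py -30 -126 110
```

```text
t 4.35 loader -26.5 -126.9 139.0 F [ 0.9 -0.3 -0.7] M [ 0.01 -0.01  0.01] w 50.0
delta tool [ 1.  -3.8 28.9] rot deg [0.61 0.2  0.1 ]
```

Request:
{"fn": "move_arm", "kwargs": {"plan": [50, 0, -4, 8, 0.5, 0.1, 0, 50, 0, 0, 8, 0, 0, 0, 50, 0, 0, 6, 0, 0, 0, 50, 0, 0, 4, 0, 0, 0, 50, 0, 0, 4, 0, 0, 0, 50, 0, 0, 4, 0, 0, 0, 50, 0, 0, 4, 0, 0, 0, 50, 0, 0, 4, 0, 0, 0]}}

```text
time_s: 5.15
tcp_pos: [567.0, -92.6, 97.1]
eef_rot: [3.131, 0.002, 1.64]
contact_force: [-1.4, 1.7, 6.4]
width: 0.586
```

```bash
python3 t.py -30 -126 90
```

```text
t 5.15 loader -26.1 -127.1 97.1 F [-1.4  1.7  6.4] M [0.1  0.48 0.01] w 50.0
delta tool [ 1.2 -4.   7.1] rot deg [0.59 0.1  0.11]
```

Request:
{"fn": "move_arm", "kwargs": {"plan": [50, 0, 0, 5, 0, 0, 0, 50, 0, 0, 4, 0, 0, 0, 50, 0, 0, 2, 0, 0, 0, 50, 0, 0, 0, 0, 0, 0]}}

```text
time_s: 5.55
tcp_pos: [567.5, -92.5, 87.4]
eef_rot: [3.13, 0.002, 1.64]
contact_force: [-2.1, 0.8, 7.6]
width: 0.584
```

```bash
cat > look.py <<'E'
import sys
from t import *
def look(n):
    b,d=get_image("side");C=cloud("side",d)
    x=(C[...,:2]-O)@ex;y=(C[...,:2]-O)@ey;z=C[...,2]
    m=(x>-105)&(x<-75)&(y>-180)&(y<30)&(z>85)&(z<125)
    A=np.c_[x[m]+112,np.ones(m.sum())];s=np.linalg.lstsq(A,z[m],rcond=None)[0];print("flap slope",s[0].round(3),"z hinge",s[1].round(1),"gate~",(0.42-np.arctan(s[0])).round(3))
    g=(abs(y)<6)&(abs(x)<22);print("at gate zmax",np.percentile(z[g],[50,95,99]).round(1))
    h=cv2.cvtColor(b,cv2.COLOR_RGB2HSV).astype(int);t=(h[...,0]>78)&(h[...,0]<100)&(h[...,1]>60)&(h[...,2]>50)&(abs(x)<32)&(z>84)&(z<113)&(abs(y)<150)
    print("teal y",np.percentile(y[t],[1,99]).round(1),"x",np.percentile(x[t],[1,99]).round(1),"zmax",np.percentile(z[t],99).round(1),t.sum())
    cv2.imwrite(f"pics/{n}.png",cv2.resize(b[170:320,160:370,::-1],None,fx=3.5,fy=3.5))
look(sys.argv[1])
E
python3 t.py -26 3 90;python3 look.py p4
```

```text
t 5.55 loader -25.6 -127.1 87.4 F [-2.1  0.8  7.6] M [ 0.09  0.59 -0.03] w 49.9
delta tool [ 1.301e+02 -1.000e-01 -2.900e+00] rot deg [0.67 0.12 0.12]
flap slope 0.005 z hinge 91.6 gate~ 0.415
at gate zmax [78.6 80.5 81.4]
teal y [-97.9 -16.9] x [-28.2  24. ] zmax 109.3 397
```

View pics/p4.png

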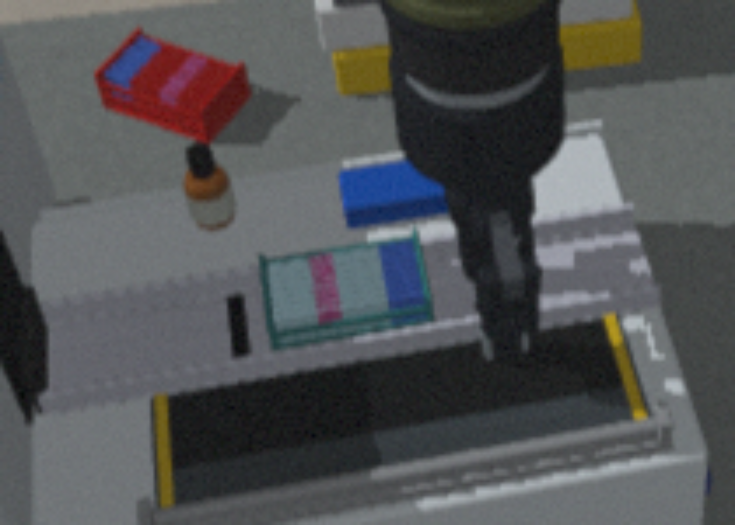

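The gate is open: the slot at (238,325) is empty and the angle is about 0.415. The finger stands behind the rack, so I push.

Request:
{"fn": "move_arm", "kwargs": {"plan": [50, 6, 0, 0, 0, 0, 0, 50, 7, 0, 0, 0, 0, 0, 50, 7, 0, 0, 0, 0, 0, 50, 7, 0, 0, 0, 0, 0, 50, 7, 0, 0, 0, 0, 0, 50, 7, 0, 0, 0, 0, 0]}}

```text
time_s: 6.2
tcp_pos: [569.7, -60.4, 91.8]
eef_rot: [3.121, 0.023, 1.635]
contact_force: [-1.3, -4.2, 5.7]
width: 0.587
```

```bash
python3 t.py -26 3 88;python3 look.py p5
```

```text
t 6.2 loader -21.2 -95.1 91.8 F [-1.3 -4.2  5.7] M [-0.99  0.24  0.07] w 50.1
delta tool [98.2 -5.1  1.4] rot deg [ 1.16  1.33 -0.13]
flap slope 0.073 z hinge 91.6 gate~ 0.347
at gate zmax [ 79.  108.2 109.5]
teal y [-84.7  -4.7] x [-28.7  23.5] zmax 109.5 356
```

Request:
{"fn": "move_arm", "kwargs": {"plan": [50, 0, -3, 3, 0.6, 0.6, 0, 50, 0, -3, 3, 0.6, 0.6, 0, 50, 0, -3, 2, 0.4, 0.5, 0]}}

```text
time_s: 6.55
tcp_pos: [569.0, -59.6, 88.1]
eef_rot: [3.134, -0.007, 1.638]
contact_force: [4.0, 1.2, 7.4]
width: 0.589
```

```bash
python3 t.py -28 3 87;python3 look.py p6
```

```text
t 6.55 loader -21.9 -94.3 88.1 F [4.  1.2 7.4] M [ 0.32 -0.67 -0.03] w 50.3
delta tool [97.3 -6.1  1.8] rot deg [ 0.46 -0.39 -0.01]
flap slope 0.023 z hinge 91.6 gate~ 0.397
at gate zmax [ 79.7 108.9 109. ]
teal y [-84.8  -3.4] x [-28.4  23.9] zmax 109.1 371
```

Request:
{"fn": "move_arm", "kwargs": {"plan": [50, 6, -3, 1, 0.2, 0, 0, 50, 7, -3, 1, 0.2, 0.2, 0, 50, 7, -2, 1, 0.2, 0.2, 0, 50, 7, -2, 1, 0.2, 0.2, 0]}}

```text
time_s: 7.0
tcp_pos: [564.6, -39.5, 88.7]
eef_rot: [3.135, -0.003, 1.634]
contact_force: [0.5, -5.7, 7.2]
width: 0.582
```

```bash
python3 t.py -28 3 87;python3 look.py p7
```

```text
t 7.0 loader -24.9 -74.0 88.7 F [ 0.5 -5.7  7.2] M [-1.08 -0.01  0.07] w 49.7
delta tool [77.  -3.4  1.9] rot deg [ 0.4  -0.2  -0.19]
flap slope 0.03 z hinge 91.6 gate~ 0.39
at gate zmax [103.5 106.5 107.2]
teal y [-63.2  16.3] x [-29.3  21.7] zmax 109.4 337
```

Request:
{"fn": "move_arm", "kwargs": {"plan": [50, 7, -1.5, 1, 0.2, 0, 0, 50, 7, -1.5, 1, 0.2, 0.1, 0, 50, 7, -1.5, 1, 0.2, 0.1, 0, 50, 7, -1, 1, 0.1, 0.1, 0, 50, 7, -1, 1, 0.1, 0.1, 0, 50, 7, -1, 1, 0.1, 0.1, 0]}}

```text
time_s: 7.65
tcp_pos: [562.8, -7.3, 88.8]
eef_rot: [3.135, 0.012, 1.63]
contact_force: [0.5, -4.8, 7.9]
width: 0.581
```

```bash
python3 t.py -28 3 87;python3 look.py p8
```

```text
t 7.65 loader -24.5 -41.7 88.8 F [ 0.5 -4.8  7.9] M [-1.2   0.16  0.08] w 49.6
delta tool [44.7 -3.8  1.2] rot deg [ 0.37  0.68 -0.45]
flap slope 0.032 z hinge 91.6 gate~ 0.388
at gate zmax [103.9 106.3 185.3]
teal y [-24.3  48.8] x [-28.9  22.3] zmax 108.8 315
```

Request:
{"fn": "move_arm", "kwargs": {"plan": [50, 7, -1.5, 1, 0.2, 0.3, -0.2, 50, 7, -1.5, 1, 0.2, 0.3, -0.2, 50, 7, -1.5, 1, 0.2, 0.2, -0.1, 50, 7, -1.5, 1, 0.1, 0.2, -0.1, 50, 7, -1.5, 1, 0.1, 0.2, 0, 50, 7, -1, 1, 0.1, 0.2, 0]}}

```text
time_s: 8.3
tcp_pos: [560.4, 25.3, 88.7]
eef_rot: [3.135, 0.01, 1.636]
contact_force: [0.5, -6.0, 8.2]
width: 0.587
```

```bash
python3 t.py -28 3 87;python3 look.py p9
```

```text
t 8.3 loader -24.7 -9.1 88.7 F [ 0.5 -6.   8.2] M [-1.25  0.16  0.07] w 50.2
delta tool [12.1 -3.3  1.6] rot deg [ 0.4   0.6  -0.07]
flap slope 0.031 z hinge 91.6 gate~ 0.389
at gate zmax [107.1 107.1 107.1]
teal y [13.  81.3] x [-28.4  22.7] zmax 109.7 309
```

Request:
{"fn": "move_arm", "kwargs": {"plan": [50, 6, -1, 1, 0.1, 0.2, 0, 50, 6, -1, 1, 0.1, 0.2, 0, 50, 6, -1, 1, 0.1, 0.2, 0]}}

```text
time_s: 8.65
tcp_pos: [560.2, 38.9, 88.5]
eef_rot: [3.132, 0.011, 1.634]
contact_force: [-0.9, -12.2, 9.3]
width: 0.586
```

```bash
python3 t.py -28 3 87;python3 look.py p10
```

```text
t 8.65 loader -24.1 4.5 88.5 F [ -0.9 -12.2   9.3] M [-3.    0.23 -0.23] w 50.1
delta tool [-1.5 -4.   1.5] rot deg [ 0.53  0.65 -0.19]
flap slope 0.028 z hinge 91.5 gate~ 0.392
at gate zmax [110.1 114.5 114.7]
teal y [29.4 94.4] x [-28.3  22.3] zmax 109.4 318
```

Request:
{"fn": "move_arm", "kwargs": {"plan": [50, 5, -1, 1, 0.1, 0.3, 0, 50, 6, -1, 1, 0.1, 0.3, 0]}}

```text
time_s: 8.9
tcp_pos: [560.1, 39.1, 88.6]
eef_rot: [3.131, 0.026, 1.627]
contact_force: [0.3, -21.0, 10.0]
width: 0.587
```

```bash
python3 t.py -28 3 87;python3 look.py p11
```

```text
t 8.9 loader -24.1 4.7 88.6 F [  0.3 -21.   10. ] M [-4.46  0.16 -0.36] w 50.1
delta tool [-1.7 -3.9  1.6] rot deg [ 0.58  1.48 -0.58]
flap slope 0.024 z hinge 91.7 gate~ 0.396
at gate zmax [ 79.2 112.2 113.7]
teal y [30.8 94.2] x [-28.6  22.6] zmax 109.2 314
```

View pics/p11.png

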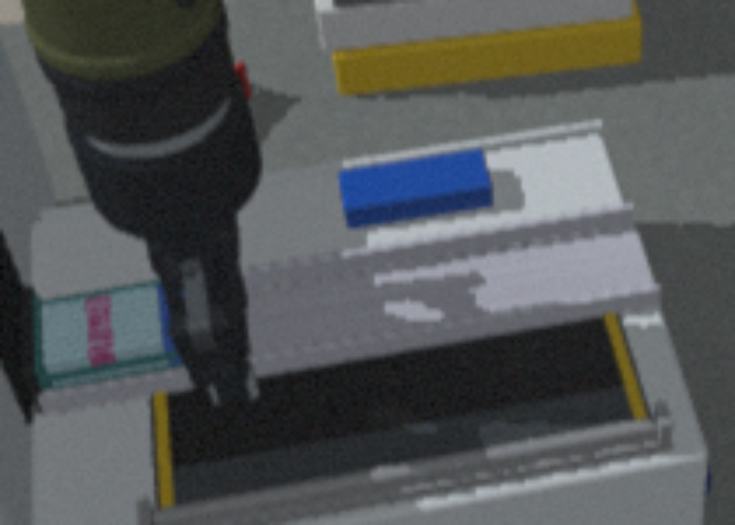

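The rack is home: the finger has stopped and the push has risen to 21 N. Now I draw back with the flap still held down.

Request:
{"fn": "move_arm", "kwargs": {"plan": [50, -6, -1, 1, 0.1, 0.3, 0, 50, -7, -1, 1, 0.1, 0.2, -0.2, 50, -7, -1, 1, 0.1, 0, -0.2, 50, -7, -1, 1, 0, 0, 0, 50, -7, -1, 1, 0, 0, 0, 50, -7, -1, 1, 0, 0, 0]}}

```text
time_s: 9.55
tcp_pos: [562.7, 3.6, 88.3]
eef_rot: [3.123, 0.001, 1.636]
contact_force: [-0.3, 4.2, 6.7]
width: 0.588
```

```bash
python3 t.py -28 -70 87;python3 look.py p12
```

```text
t 9.55 loader -23.9 -30.9 88.3 F [-0.3  4.2  6.7] M [ 1.05  0.28 -0.13] w 50.2
delta tool [-39.2  -4.1   1.3] rot deg [ 1.05  0.08 -0.08]
flap slope 0.018 z hinge 91.6 gate~ 0.402
at gate zmax [78.7 80.7 81.2]
teal y [13.  94.1] x [-28.7  22.6] zmax 109.7 387
```

Request:
{"fn": "move_arm", "kwargs": {"plan": [50, -7, -1, 1, 0.2, 0, 0, 50, -7, -1, 1, 0.2, 0, 0, 50, -7, -1, 1, 0.2, 0, 0, 50, -7, 0, 0, 0.2, 0, 0, 50, -4, 0, -3, 0, 0, 0, 50, 0, 0, -5, 0, 0, 0, 50, 0, 0, -5, 0, 0, 0, 50, 0, 0, -5, 0, 0, 0, 50, 0, 0, -5, 0, 0, 0, 50, 0, 0, -6, 0, 0, 0, 50, 0, 0, -8, 0, 0, 0, 50, 0, 0, -10, 0, 0, 0]}}

```text
time_s: 10.8
tcp_pos: [562.8, -24.2, 136.8]
eef_rot: [3.133, -0.011, 1.639]
contact_force: [-0.3, 1.0, 0.2]
width: 0.585
```

```bash
python3 t.py -28 -70 300;python3 look.py p13
```

```text
t 10.8 loader -25.7 -58.7 136.8 F [-0.3  1.   0.2] M [-0.04  0.02 -0.  ] w 50.0
delta tool [  -9.5   -0.9 -163.4] rot deg [ 0.47 -0.66  0.04]
flap slope 0.494 z hinge 92.0 gate~ -0.039
at gate zmax [ 92.1 103.3 103.6]
teal y [13.1 94.3] x [-28.6  22.2] zmax 110.1 370
```

Request:
{"fn": "move_arm", "kwargs": {"plan": [50, 0, 0, -30, 0, 0, 0, 50, 0, 0, -40, 0, 0, 0, 50, 0, 0, -40, 0, 0, 0, 50, -40, 0, -40, 0, 0, 0, 50, -45, 0, -20, 0, 0, 0, 50, -45, 0, 0, 0, 0, 0, 50, -45, 0, 0, 0, 0, 0, 50, -45, 0, 0, 0, 0, 0, 50, -45, 0, 0, 0, 0, 0, 50, -30, 0, 0, 0, 0, 0, 50, 0, 0, 0, 0, 0, 0, 50, 0, 0, 0, 0, 0, 0]}}

```text
time_s: 12.05
tcp_pos: [587.5, -327.4, 314.3]
eef_rot: [3.116, -0.005, 1.643]
contact_force: [-0.3, 0.8, 1.3]
width: 0.586
```

```bash
python3 t.py -28 -70 300;python3 look.py p14
python3 - <<'E'
from h import *
a,d=get_image("top");np.savez("top1.npz",p=a,d=d)
cv2.imwrite("pics/p15.png",np.vstack([cv2.resize(a[170:310,170:355,::-1],(396,300)),cv2.imread("pics/p14.png")[:,:][:525:2,::2][:262,:396] if 0 else cv2.resize(cv2.imread("pics/p14.png"),(396,283))]))
E
```

```text
t 12.05 loader -21.4 -362.8 314.3 F [-0.3  0.8  1.3] M [-0.   -0.02  0.02] w 50.1
delta tool [292.7  -5.5  15.5] rot deg [ 1.46 -0.27  0.29]
flap slope 0.494 z hinge 92.0 gate~ -0.038
at gate zmax [ 88.8 103.3 104.1]
teal y [12.8 17. ] x [-27.5  11.5] zmax 110.3 48
```

View pics/p15.png

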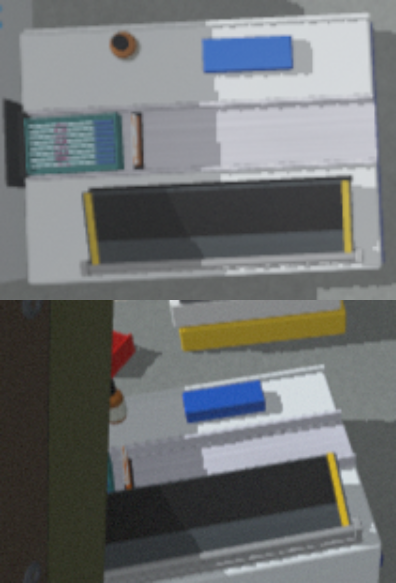

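The rack sits against the stop at (25–122, 143) and the gate stands at (137,140) with a gap behind the rack. The bottle and mailer have not moved. I hand in the job.

```bash
python3 -c "from bench import *; print(close_job())"
```

```text
the job is handed in; nothing more can be done
None
```

The teal rack is loaded and the job is handed in, at about 12 s on the robot's clock. One fingertip held the flap down, with the gate at about 0.35–0.41 rad each time I checked (open from 0.27). The other finger pushed the rack until it stopped against the rubber end stop, where the push rose to 21 N. I drew the hand back with the flap still pressed, then let the flap up and took the arm clear.

- **Rack:** with the fingers drawn back, it measured loader y ≈ 13 to 94 mm, against 14 to 96 mm expected when fully home. The 1–2 mm difference is within camera calibration. The last top view shows it against the stop.
- **Gate:** it stands up behind the rack with its top at about 103 mm and a visible gap. The flap slope gave about −0.04 rad for a shut gate; I read that as measurement error.
- **Other things:** the oil bottle and slide mailer look unmoved in the last picture. I did not re-measure the things standing on the bench.
- **During the push:** the tool drifted about 4 mm up and 4 mm sideways in the first stretch, letting the gate rise to 0.35 rad. I corrected this before the rack reached the gate.
- **Not checked:** the last side view was partly blocked by the arm, so its final rack reading there was incomplete.

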